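# Swap the drying cartridge in a hearing-aid dock

## Robot

A 6-joint arm with a two-finger parallel gripper is mounted at the origin on the work surface. World frame = base frame: x ahead of the robot, y to its left, z up, the work surface at z = 0. Lengths are in m, angles in rad, forces in N, time in s.
With the tool pointing down it reaches from about 0.25 to 0.8 m from the base axis. Payload 8.5 kg.
Tool frame: the origin (TCP) lies midway between the tips of the shut fingers; the grasp point (between the pads) lies 19 mm behind it; z points along the fingers, x is the direction in which the jaws open and shut, and the axes are right-handed (so a half turn about z gives the same grasp; the last joint's range is limited). The gripper opens to 85 mm and grips with 20 to 120 N. Pads are 22 mm wide; open, the fingers measure 114 mm over their backs; the gripper's body (76 mm by 85 mm) begins 54 mm behind the grasp point. The pads swing forward as they close: fully open they stand 13 mm farther back than shut.
Start: joints at [-1.21, 0.238, -0.013, 1.319, 0, 1.571], TCP at [0.185, -0.491, 0.231] pointing down, gripper open.
Joint ranges: [-2.66, 2.66], [-1.03, 1.9], [-1.14, 1.46], [-1.82, 2.27], [-1.45, 1.34], [-3.14, 3.14]. Speed limits (rad/s): [2.22, 2.22, 2.79, 3.14, 3.14, 3.14].

## Interface

Orientations are given as a rotation vector (axis times angle).
In Python, from plant import * gives the robot as it stands.
- The arm moves only by the tool jog_arm, never from a script. Its argument "commands" is a list of rows, each an object of numbers: "x", "y", "z": the shift along the tool's x, y, z in m; "wx", "wy", "wz": the turn, a rotation vector about the tool's x, y, z in degrees. In form: [{"x": .., "y": .., "z": .., "wx": .., "wy": .., "wz": ..}, ...]. A call has 1 to 12 rows; each row is the pose to reach, as a shift and turn from the pose commanded when the call began, along the tool's axes at that moment; what a row does not reach only later rows make up. A row lasts 1/8 s, in which the tool goes at most 62.5 mm and 10.7 degrees, less where a joint would pass 70% of its speed; a pose out of reach is approached as far as the arm can. A call with a gripper value outside its range is refused whole. "fingers" is the finger opening in m, from 0 to 0.0854, set as the call begins (left out, the last holds). The fingers move at their own pace and stop on an object; "force" is the grip in N (left out, the last holds). Time passes only in rows, so rows that repeat a pose let the fingers close. It gives the time, the measured TCP pose, the force and the opening at its end, in the units of the state.
- get_state(): the state, without advancing time (a new reading comes with each control period).
- capture(name): name is "scene" or "top" or "wrist"; returns a dict with "pixels" (384x512x3 uint8, red, green, blue), "fx", "fy", "cx", "cy" (pixels), "rvec" (rotation vector, rad) and "tvec" (3), from world to camera coordinates, as OpenCV has them. Camera axes: x right, y down, z forward; pixel columns grow to the right and rows downward; lengths in m; the calibration is good to about 2 mm. A picture is of the moment at which its call begins. There is no depth.
- hand_in(): hands the job in, once; it reports no verdict.
The state is a dict: "clock": time; "q": joint angles; "qd": joint speeds; "tau": joint torques, N m; "ee_pos": TCP position; "tcp_rot": TCP orientation; "force": force on the tool from outside, world axes, zero at the start; "moment": the same for the moment, N m; "gripper_width": finger opening in m.
Only numpy, scipy, OpenCV 4.12 (cv2) and the standard library are available. Lean on these libraries where they do the work, as an engineer would, in place of code of your own. Each camera call takes 0.05 s, during which the arm holds its last target.

## Task

Change the drying cartridge of the black hearing-aid dock, whose lid stands open: pull the spent cartridge straight up off the spigot and set it gently in the blue bowl, then push the fresh cartridge, which stands on the table, down onto the spigot until it is fully home. Let go, shut the lid completely, and leave everything else where it is.

Things in the scene. Friction and masses are not known exactly. Their poses are not given: they have to be found in the camera images.
- dock: Black charging and drying dock, fixed: an open tray 140 mm (its x) by 180 mm (its y), walls 4 mm, rim 40 mm and grey floor 12 mm above the table. Origin at table height under its centre; x points from its front to the lid's hinge, z up; turned up to 0.25 rad. The spigot stands in its +y half; in the -y half two hearing aids lie in a charging block (part of the dock, top 36 mm above the table).
- spigot (a point): Foot of the spigot, on its axis, on the round seat where a home cartridge's lower face rests: 16 mm above the table, at x -5, y +42 mm in the dock's frame. z up, x along the dock's x. The upright grey spigot is 23 mm in diameter.
- spigot_tip (a point): Top of the spigot, 42 mm above its foot (58 mm above the table); its top is a round dome of 11.5 mm radius. Three small sprung ribs in its sides, 5 to 30 mm above the seat, rub in the bore: a cartridge let go stops 15 to 25 mm short of its seat and must be pressed straight down the rest of the way (about 4 to 15 N); pulling one straight up off takes about 4 N.
- dock_lid (a joint): Opening angle of the dock's black dome lid in rad: 0 shut, 1.9 fully open. Starts at 1.5 to 1.85 (upright or leaning back). A stiff hinge (0.2 N m) holds it at any angle; it does not fall shut and needs about 2 to 4 N at its edge.
- lid_hinge (a point): Middle of the lid's hinge line (along the dock's y) on the tray's far rim: x +70, y 0 mm in the dock's frame, 40 mm above the table. It turns with the lid; at joint 0 its axes are the dock's. In its frame the lid, an open dome 140 mm long, 180 wide, 52 deep, walls 4 mm, has its hollow underside at z = 0, its flat outer face at z = +52 and its front wall at x = -140 mm.
- lid_edge (a point): Middle of the lid's front edge on its outer face, (-140, 0, 52) mm in the hinge's frame; moves with the lid. Shut, it is over the tray's front, 92 mm above the table; open, it is the top of the lid's back: the flat outer face then looks away from the robot, the hollow towards it. The lid shuts over a home cartridge with 6 mm to spare; over one that stands higher it jams.
- lid_tab (a point): Outer end of the lid's finger tab, 50 mm wide and 5 mm thick, which sticks 12 mm out of the middle of the front wall, 6 mm from the hollow side: (-152, 0, 6) mm in the hinge's frame. On the open lid it points up.
- spent: Spent drying cartridge: white plastic cylinder, 48 mm in diameter, 66 mm tall, about 90 g, grille slots round its side, closed cap on top; a bore 26 mm in diameter, 58 mm deep opens in its underside. Starts home on the spigot, its upper 42 mm above the tray's rim. Origin at the centre of its lower face, z towards its cap.
- spent_mid (a point): Middle of the spent cartridge, on its axis, 33 mm above its lower face.
- fresh: Fresh drying cartridge, alike in every way to the spent one (48 mm in diameter, 66 mm tall, about 90 g, bore 26 mm open below). It starts standing upright on the table, cap up, to the left or right of the dock. Origin at the centre of its lower face, z towards its cap.
- bowl: Empty round ceramic bowl glazed deep blue, on the other side of the dock from the fresh cartridge: rim 1about 66 mm across and 60 mm above the table, wall 5 mm, flat inner floor about 66 mm across and 6 mm above the table. Loose, 0.55 kg. Origin at the centre of its underside.
- organizer: Translucent two-tier pill organizer, 77 by 172 by 63 mm, beyond the dock; to be left alone. Origin under its centre.
- mirror: Chrome hand mirror, 210 mm long, head 104 mm across, 10 mm thick, lying flat on the table; to be left alone. Origin under the inner end of its handle.
- brush_tool: White plastic cleaning tool, 145 mm long, brush at one end and wire loop at the other, lying behind the dock, 23 mm high; to be left alone. Origin under its middle.
- glasses_case: Grey hard spectacle case, 60 by 155 by 36 mm; to be left alone. Origin under its centre.
- tumbler: Empty glass tumbler, 72 mm across, 95 mm high; to be left alone. Origin under its centre.
- cream_jar: White jar with a metal cap, 62 mm across, 50 mm high; to be left alone. Origin under its centre.
Things that resemble listed ones, but are neither listed nor needed, are in the scene too. Leave any green or red look-alike of the bowl alone. What is shaped like the fresh but pink is not meant.

How it is judged:
On the way, in this order (a step that is already met when the one before it is completed fails the run):
1. the spent cartridge is off the spigot (distance between spent and spigot above 0.07 m), for 0.1 s.
2. the fresh cartridge is fully home on the spigot (horizontal distance between fresh and spigot below 0.004 m and z of fresh in the frame of spigot below 0.003 m and angle between fresh's own z axis and vertical below 0.06 rad), for 0.2 s.
At the end, for the whole second after the job is handed in: Fresh cartridge home on the spigot (within 3 mm of its seat, 4 mm of the axis, upright within 0.06 rad), lid shut (within 0.05 rad), spent cartridge at rest in the upright bowl (its middle within 60 mm of the bowl's axis and under 85 mm above the table) (all of step 2 and value of joint dock_lid below 0.05 rad and horizontal distance between spent_mid and bowl below 0.06 m and height (world z) of spent_mid below 0.085 m and contact force between spent and bowl above 0.1 N and angle between bowl's own z axis and vertical below 0.15 rad and linear speed of spent below 0.03 m/s); the robot touches nothing.
It fails at once if the spent cartridge is dropped or thrown (faster than 0.9 m/s while not held) (linear speed of spent above 0.9 m/s and contact force between the fingers and spent below 0.05 N).
It fails at once if a bystander (organizer, mirror, brush tool, spectacle case, tumbler, jar) is moved more than 30 mm (distance of any of organizer, mirror, brush_tool, glasses_case, tumbler, cream_jar from where it was at the start of the episode above 0.03 m).
It fails at once if the bowl is pushed more than 60 mm (distance of bowl from where it was at the start of the episode above 0.06 m).
It also fails if it takes over 72 s, if anything falls off the work surface, if the arm or the gripper's body presses on something with over 40 N, if the wrist force passes 120 N, or if a joint passes its speed limit or range.

## Working session

There is one attempt and no reset: what is moved stays moved. The work goes in short steps, Python scripts to look and compute and a tool call to move; the robot and the scene stay as the last step left them, time stands still between calls to the robot, and variables do not carry over. Pictures are saved under pics/ and viewed, and the job is handed in when it is done.

Besides the shell and the picture viewer there is one more tool, called after "Request:" as name(argument=value, ...), one argument or row to a line, values as JSON. jog_arm: Moves the arm, as the interface text tells. Its arguments: {"type":"object","properties":{"commands":{"type":"array"},"fingers":{"type":"number"},"force":{"type":"number"}},"required":["commands"]}

```bash
mkdir -p pics; ls
python3 - <<'E'
from plant import *
import cv2,pickle
print(get_state())
d={}
for n in ["scene","top","wrist"]:
    c=capture(n); d[n]=c
    cv2.imwrite(f"pics/{n}0.png",c["pixels"][:,:,::-1])
    print(n,c["fx"],c["cx"],c["cy"],c["rvec"],c["tvec"])
pickle.dump(d,open("c0.pkl","wb"))
E
```

```text
pics
{'clock': 0.0, 'q': array([-1.20998636e+00,  2.38756284e-01, -1.42431894e-02,  1.31922099e+00,
       -3.20913150e-06,  1.57076710e+00]), 'qd': array([-9.73491880e-05, -1.90694314e-03,  9.12377474e-04,  1.24402756e-05,
       -4.00001639e-05, -8.08480822e-04]), 'tau': array([ 2.93981393e-04, -5.38780439e+01,  3.46441090e+01,  1.82386284e-02,
        4.38491440e-05, -1.62663747e-05]), 'ee_pos': array([ 0.18519254, -0.49080288,  0.2306948 ]), 'tcp_rot': array([-2.58334033e+00,  1.78630389e+00,  1.84234494e-03]), 'force': array([-0.09036907,  0.17839634,  0.65183486]), 'moment': array([-0.05747826, -0.03106066, -0.01112782]), 'gripper_width': 0.08535169918446067}
scene 378.6601830941269 259.7376116601996 186.61671000849134 [ 1.20202224  2.41922826 -0.83697718] [ 0.26489427 -0.27586427  1.50607246]
top 416.7256057767974 257.174589062079 187.33293675572665 [ 2.16214676 -2.21289029  0.05230821] [0.04952916 0.50378749 1.62642657]
wrist 272.3614780965652 255.55726766985507 191.59882814563198 [-2.35402605  1.62648417  0.26845875] [-0.52566491 -0.04279784  0.3806313 ]
```

View pics/scene0.png

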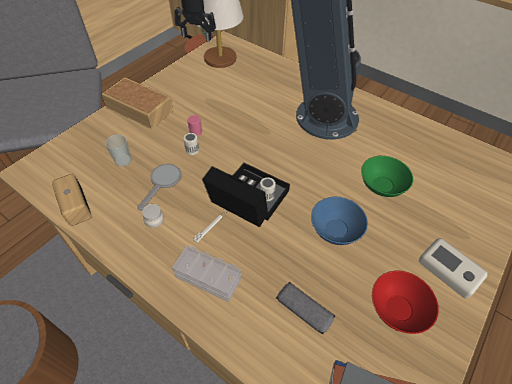

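View pics/top0.png

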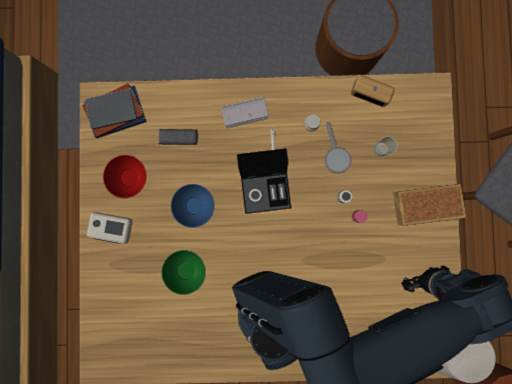

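View pics/wrist0.png

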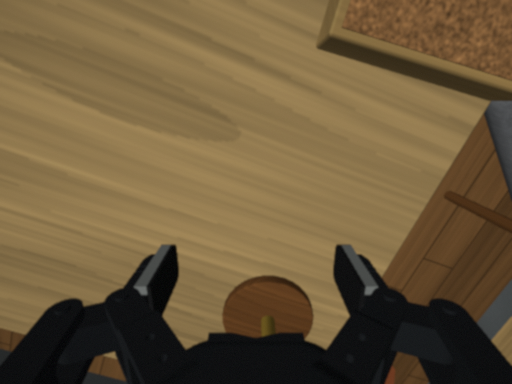

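The top view shows the dock at (265,182) with the spent cartridge at (256,195). There are two cartridge-like things: a white one at (345,197) and a pink one at (360,216). There are three bowls: blue (193,205), green (183,272) and red (125,177). The white cylinder with grille slots fits "fresh", and the blue bowl fits "bowl". I'll confirm both in enlarged crops.

```bash
cat > h.py <<'E'
import numpy as np, cv2, pickle
from scipy.spatial.transform import Rotation as R
def K(c): return np.array([[c["fx"],0,c["cx"]],[0,c["fy"],c["cy"]],[0,0,1.]])
def ray(c,uv):
    Rm=cv2.Rodrigues(np.array(c["rvec"],float))[0]; t=np.array(c["tvec"],float)
    d=Rm.T@np.linalg.inv(K(c))@np.array([uv[0],uv[1],1.]); return -Rm.T@t, d/np.linalg.norm(d)
def onz(c,uv,z):
    o,d=ray(c,uv); return o+d*(z-o[2])/d[2]
def tri(*cu):
    A=np.zeros((3,3));b=np.zeros(3);L=[]
    for c,uv in cu:
        o,d=ray(c,uv);P=np.eye(3)-np.outer(d,d);A+=P;b+=P@o;L.append((o,P))
    x=np.linalg.solve(A,b); return x,[np.linalg.norm(P@(x-o)) for o,P in L]
def proj(c,p):
    return cv2.projectPoints(np.atleast_2d(np.array(p,float)),np.array(c["rvec"],float),np.array(c["tvec"],float),K(c),None)[0][:,0]
def crop(c,u0,v0,u1,v1,s,name):
    im=c["pixels"][v0:v1,u0:u1,::-1]
    cv2.imwrite("pics/"+name,cv2.resize(im,None,fx=s,fy=s,interpolation=cv2.INTER_CUBIC))
E
python3 - <<'E'
from h import *
d=pickle.load(open("c0.pkl","rb"))
t=d["top"];s=d["scene"]
crop(t,230,140,380,230,5,"tcrop.png")
crop(s,170,110,310,230,5,"scrop.png")
crop(t,150,170,250,240,6,"bcrop.png")
E
```

```text
(no output)
```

View pics/tcrop.png

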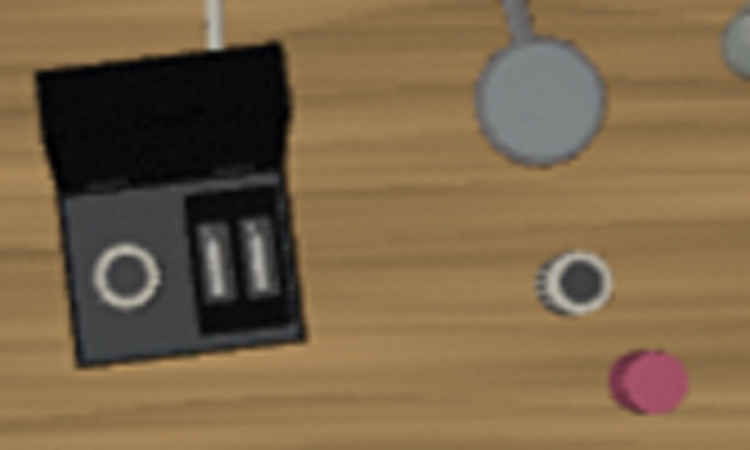

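View pics/scrop.png

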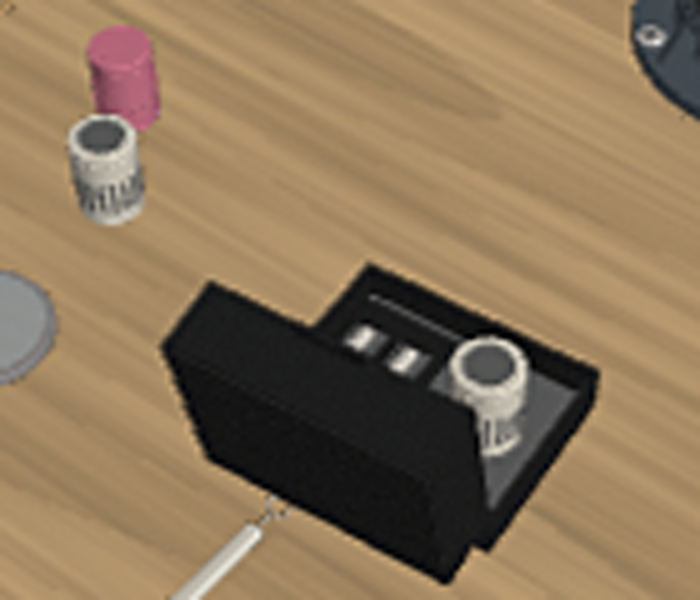

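View pics/bcrop.png

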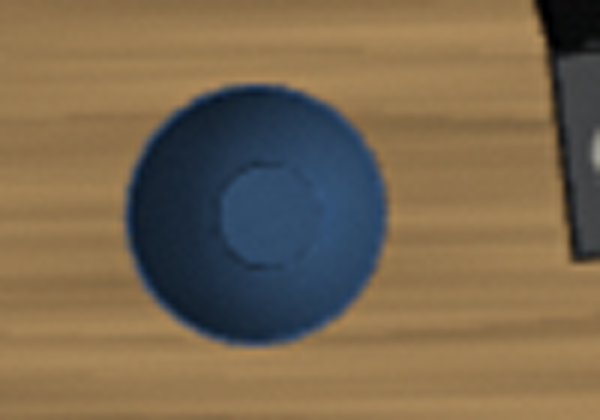

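The crops confirm it. The fresh cartridge is the white slotted cylinder with a grey cap disc, at top (346,197) and scene (190,137). The pink one has no slots. The spent cartridge stands in the dock at top (255,195) and scene (268,183). The blue bowl is at (194,206).

Run:
```python
from h import *
d=pickle.load(open("c0.pkl","rb"))
t=d["top"];s=d["scene"]
f=lambda u,v,k,u0,v0:((u+.5)/k-.5+u0,(v+.5)/k-.5+v0)
T=lambda u,v:f(u,v,5,230,140); S=lambda u,v:f(u,v,5,170,110); B=lambda u,v:f(u,v,6,150,170)
print("spent",tri((t,T(127,277)),(s,S(489,363))))
print("fresh",tri((t,T(580,283)),(s,S(101,137))))
# bowl
hsv=cv2.cvtColor(t["pixels"],cv2.COLOR_RGB2HSV)
m=cv2.inRange(hsv,(100,100,30),(125,255,255))
cs=max(cv2.findContours(m,0,2)[0],key=cv2.contourArea)
e=cv2.fitEllipse(cs);print(e); print("bowl rim",onz(t,e[0],.06), "floor",onz(t,B(270,216),.006))
hs=cv2.cvtColor(s["pixels"],cv2.COLOR_RGB2HSV)
m=cv2.inRange(hs,(100,100,30),(125,255,255)); n,l,st,ce=cv2.connectedComponentsWithStats(m)
i=1+np.argmax(st[1:,4]);print(st[i],ce[i])
# dock tray corners top view (rim z=.04)
for n,p in dict(fl=(80,367),fr=(306,341),hl=(62,192),hr=(283,172)).items(): print(n,onz(t,T(*p),.04))
for n,p in dict(lidTL=(38,72),lidTR=(281,43)).items(): print(n,[onz(t,T(*p),z) for z in(.17,.18,.19)])
# lid top corners in scene: tri
print("lid edge +y?",tri((t,T(38,72)),(s,S(445,400))))
print(tri((t,T(281,43)),(s,S(165,347))))
print("front corners", onz(s,S(598,375),.04),onz(s,S(370,265),.04))
```

```text
spent (array([0.47120298, 0.04747515, 0.08314479]), [np.float64(0.0016643065698731892), np.float64(0.0016643065698731096)])
fresh (array([ 0.45935583, -0.29706917,  0.06524599]), [np.float64(0.0013305574960132164), np.float64(0.001330557496013291)])
((192.09378051757812, 205.28176879882812), (41.62809371948242, 41.710731506347656), 21.39373207092285)
bowl rim [0.43927734 0.28793518 0.06      ] floor [0.43883283 0.28706433 0.006     ]
[ 312  197   55   48 1930] [338.02746114 219.65233161]
fl [0.40506249 0.08460323 0.04      ]
fr [ 0.42111598 -0.09045217  0.04      ]
hl [0.54102396 0.09569407 0.04      ]
hr [ 0.55252175 -0.07622088  0.04      ]
lidTL [array([0.61713883, 0.10526006, 0.17      ]), array([0.61574567, 0.104707  , 0.18      ]), array([0.6143525 , 0.10415395, 0.19      ])]
lidTR [array([ 0.6338036, -0.0692662,  0.17     ]), array([ 0.63229806, -0.06864242,  0.18      ]), array([ 0.63079252, -0.06801863,  0.19      ])]
lid edge +y? (array([0.60605713, 0.10663784, 0.22764269]), [np.float64(0.005488715072879833), np.float64(0.005488715072879752)])
(array([ 0.63263819, -0.06759553,  0.16772877]), [np.float64(0.002333258681715442), np.float64(0.002333258681715408)])
front corners [0.40550755 0.09151189 0.04      ] [ 0.42049823 -0.08606175  0.04      ]
```

```bash
cat >> h.py <<'E'
def goal(st,pos,yaw,tilt=None):
    """shift/turn in tool axes from measured pose to TCP pos with tool z down, tool x at yaw (rad)"""
    R0=R.from_rotvec(st["tcp_rot"]); p0=np.array(st["ee_pos"])
    Rg=R.from_matrix(np.array([[np.cos(yaw),np.sin(yaw),0],[np.sin(yaw),-np.cos(yaw),0],[0,0,-1]]))
    if tilt is not None: Rg=R.from_rotvec(tilt)*Rg
    return np.round(R0.inv().apply(np.array(pos)-p0),4), np.round((R0.inv()*Rg).as_rotvec(degrees=True),2)
E
python3 - <<'E'
from h import *
from plant import *
d=pickle.load(open("c0.pkl","rb"));st=get_state()
w=d["wrist"]; o,dd=ray(w,(w["cx"],w["cy"])); R0=R.from_rotvec(st["tcp_rot"])
print("cam in tool",R0.inv().apply(o-st["ee_pos"]),R0.inv().apply(dd))
print(goal(st,(.455,.045,.26),.09))
E
```

```text
cam in tool [ 0.00097175 -0.08182417 -0.14313603] [6.87016593e-04 3.20563173e-01 9.47226890e-01]
(array([-0.4062, -0.4416, -0.0287]), array([-4.000e-02,  5.000e-02, -7.448e+01]))
```

Request:
jog_arm(
  commands=[
    {"x": -0.406, "y": -0.442, "z": -0.029, "wz": -74.5},
    {"x": -0.406, "y": -0.442, "z": -0.029, "wz": -74.5},
    {"x": -0.406, "y": -0.442, "z": -0.029, "wz": -74.5},
    {"x": -0.406, "y": -0.442, "z": -0.029, "wz": -74.5},
    {"x": -0.406, "y": -0.442, "z": -0.029, "wz": -74.5},
    {"x": -0.406, "y": -0.442, "z": -0.029, "wz": -74.5},
    {"x": -0.406, "y": -0.442, "z": -0.029, "wz": -74.5},
    {"x": -0.406, "y": -0.442, "z": -0.029, "wz": -74.5},
    {"x": -0.406, "y": -0.442, "z": -0.029, "wz": -74.5},
    {"x": -0.406, "y": -0.442, "z": -0.029, "wz": -74.5},
    {"x": -0.406, "y": -0.442, "z": -0.029, "wz": -74.5},
    {"x": -0.406, "y": -0.442, "z": -0.029, "wz": -74.5},
  ],
)

```text
$.commands[0]: bad value
```

Run:
```python
from h import *
from plant import *
st=get_state();print(st["clock"],st["ee_pos"],st["tcp_rot"],st["force"])
c=capture("wrist");pickle.dump((c,st),open("c1.pkl","wb"));cv2.imwrite("pics/wrist1.png",c["pixels"][:,:,::-1])
```

```text
0.15 [ 0.18523489 -0.49091684  0.2308259 ] [-2.58348646e+00  1.78643096e+00  1.40296831e-03] [0.22431423 0.22540463 0.36637677]
```

View pics/wrist1.png

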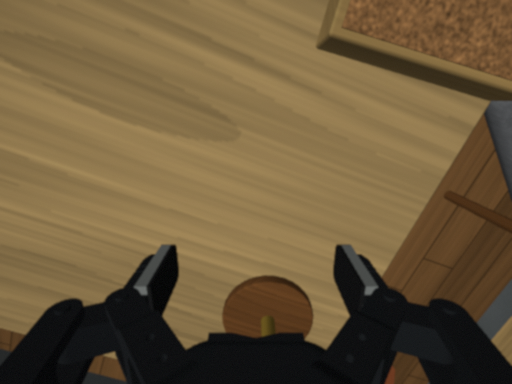

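The arm hasn't moved: the row was refused. It may be that all six fields are required.

Request:
jog_arm(
  commands=[
    {"x": -0.04, "y": -0.045, "z": -0.003, "wx": 0, "wy": 0, "wz": -8},
  ],
)

```text
clock: 0.32
ee_pos: [0.2129, -0.4393, 0.2333]
tcp_rot: [-2.701, 1.604, 0.001]
force: [1.8, 0.5, 0.9]
gripper_width: 0.0854
```

Request:
jog_arm(
  commands=[
    {"x": -0.366, "y": -0.397, "z": -0.026, "wx": 0, "wy": 0, "wz": -66.5},
    {"x": -0.366, "y": -0.397, "z": -0.026, "wx": 0, "wy": 0, "wz": -66.5},
  ],
)

```text
clock: 0.57
ee_pos: [0.2534, -0.3179, 0.2401]
tcp_rot: [-2.956, 1.062, 0.0]
force: [1.1, 1.1, 0.0]
gripper_width: 0.0854
```

Run:
```python
from h import *
from plant import *
st=get_state();print(st["clock"],goal(st,(.455,.045,.26),.09))
```

```text
0.575 (array([-0.0756, -0.4082, -0.0197]), array([-2.000e-02,  0.000e+00, -4.469e+01]))
```

Request:
jog_arm(
  commands=[
    {"x": -0.076, "y": -0.408, "z": -0.02, "wx": 0, "wy": 0, "wz": -44.5},
    {"x": -0.076, "y": -0.408, "z": -0.02, "wx": 0, "wy": 0, "wz": -44.5},
    {"x": -0.076, "y": -0.408, "z": -0.02, "wx": 0, "wy": 0, "wz": -44.5},
    {"x": -0.076, "y": -0.408, "z": -0.02, "wx": 0, "wy": 0, "wz": -44.5},
    {"x": -0.076, "y": -0.408, "z": -0.02, "wx": 0, "wy": 0, "wz": -44.5},
    {"x": -0.076, "y": -0.408, "z": -0.02, "wx": 0, "wy": 0, "wz": -44.5},
    {"x": -0.076, "y": -0.408, "z": -0.02, "wx": 0, "wy": 0, "wz": -44.5},
    {"x": -0.076, "y": -0.408, "z": -0.02, "wx": 0, "wy": 0, "wz": -44.5},
    {"x": -0.076, "y": -0.408, "z": -0.02, "wx": 0, "wy": 0, "wz": -44.5},
  ],
)

```text
clock: 1.7
ee_pos: [0.4558, 0.0423, 0.26]
tcp_rot: [3.139, 0.129, -0.002]
force: [0.2, -0.5, 0.7]
gripper_width: 0.0853
```

Run:
```python
from h import *
from plant import *
st=get_state();print(st["clock"],st["ee_pos"],st["tcp_rot"],st["force"],st["q"])
c=capture("wrist");pickle.dump((c,st),open("c1.pkl","wb"));cv2.imwrite("pics/wrist1b.png",c["pixels"][:,:,::-1])
```

```text
1.7 [0.45583242 0.04225448 0.26004398] [ 3.13873639e+00  1.28591976e-01 -1.58584562e-03] [ 0.1874483  -0.470128    0.73607696] [ 9.25474645e-02  1.14728936e-01 -9.51492837e-02  1.36193791e+00
 -1.70426160e-04  1.58145099e+00]
```

View pics/wrist1b.png

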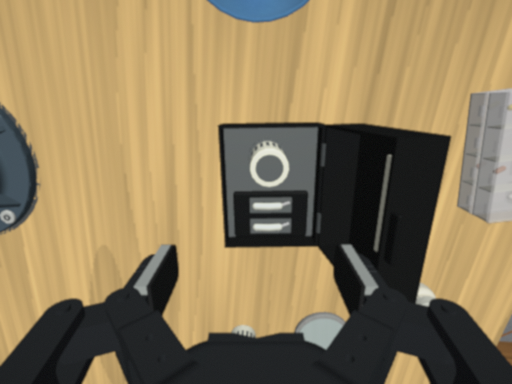

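The wrist view shows the spent cartridge's cap ring at about (269,167), with the tray corners at (220,125), (322,125) and (226,246).

Run:
```python
from h import *
from plant import *
c,st=pickle.load(open("c1.pkl","rb")); d=pickle.load(open("c0.pkl","rb")); t=d["top"]; s=d["scene"]
c=capture("wrist")
crop(c,205,110,345,260,4,"w1crop.png")
g=c["pixels"][...,:].min(2); m=(g>150).astype(np.uint8)*255; m[:120]=0;m[190:]=0;m[:,:240]=0;m[:,300:]=0
n,l,q,ce=cv2.connectedComponentsWithStats(m); print(q,ce)
# inner dark disc: hole of ring
cnt,h=cv2.findContours(m,cv2.RETR_CCOMP,cv2.CHAIN_APPROX_NONE)
holes=[k for k,hh in zip(cnt,h[0]) if hh[3]>=0 and cv2.contourArea(k)>100]
e=cv2.fitEllipse(holes[0]);print(e)
T=lambda u,v:((u+.5)/5-.5+230,(v+.5)/5-.5+140); S=lambda u,v:((u+.5)/5-.5+170,(v+.5)/5-.5+110)
print(tri((c,e[0]),(t,T(127,277)),(s,S(489,363))), tri((c,e[0]),(t,T(127,277))), onz(c,e[0],.082))
for p in [(220,125),(322,125),(226,246),(318,245)]: print(onz(c,p,.04))
print(get_state()["ee_pos"])
```

```text
[[     0      0    512    384 195871]
 [   250    141     39     46    737]] [[255.44987262 191.60738445]
 [268.82225237 162.96065129]]
((269.0352783203125, 167.4728240966797), (27.42856788635254, 28.40366554260254), 75.9666519165039)
(array([0.47119483, 0.04720479, 0.08328059]), [np.float64(0.0005556045143238203), np.float64(0.0014485262944309337), np.float64(0.0018987352815397842)]) (array([0.47178741, 0.04606623, 0.08070406]), [np.float64(0.00042187060364387346), np.float64(0.0004218706036439416)]) [0.47127825 0.04632927 0.082     ]
[0.40507644 0.08750421 0.04      ]
[0.53731057 0.09833213 0.04      ]
[ 0.42120218 -0.09004791  0.04      ]
[ 0.55943556 -0.07692033  0.04      ]
[0.45573484 0.04159905 0.26031217]
```

View pics/w1crop.png

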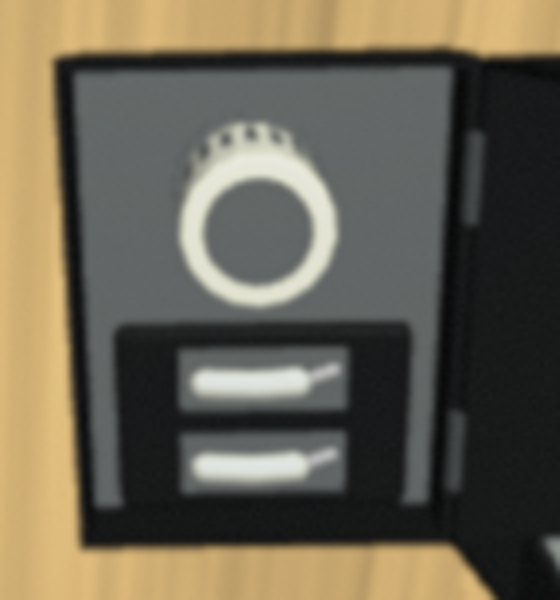

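Run:
```python
from h import *
from plant import *
st=get_state();print(st["clock"],goal(st,(.4715,.0465,.12),.09),goal(st,(.4715,.0465,.045),.09),st["ee_pos"])
```

```text
1.8 (array([ 0.0162, -0.0036,  0.1403]), array([ 0.01,  0.02, -0.56])) (array([ 0.0162, -0.0036,  0.2153]), array([ 0.01,  0.02, -0.56])) [0.45573484 0.04159905 0.26031217]
```

Request:
jog_arm(
  commands=[
    {"x": 0.016, "y": -0.0035, "z": 0.06, "wx": 0, "wy": 0, "wz": -0.5},
    {"x": 0.016, "y": -0.0035, "z": 0.12, "wx": 0, "wy": 0, "wz": -0.5},
    {"x": 0.016, "y": -0.0035, "z": 0.13, "wx": 0, "wy": 0, "wz": -0.5},
    {"x": 0.016, "y": -0.0035, "z": 0.13, "wx": 0, "wy": 0, "wz": -0.5},
  ],
  fingers=0.0854,
  force=40,
)

```text
clock: 2.3
ee_pos: [0.4721, 0.0466, 0.1314]
tcp_rot: [-3.138, -0.14, -0.0]
force: [-0.2, -0.1, 0.5]
gripper_width: 0.0854
```

Run:
```python
from h import *
from plant import *
c=capture("wrist");cv2.imwrite("pics/wrist2.png",c["pixels"][:,:,::-1])
st=get_state();print(st["clock"],goal(st,(.4715,.0465,.045),.09),st["ee_pos"],st["force"])
```

```text
2.35 (array([-0.0017,  0.0002,  0.0873]), array([-0.01, -0.13, -0.05])) [0.47298269 0.04684627 0.1322857 ] [ 0.20364102 -0.43739154  0.637654  ]
```

View pics/wrist2.png

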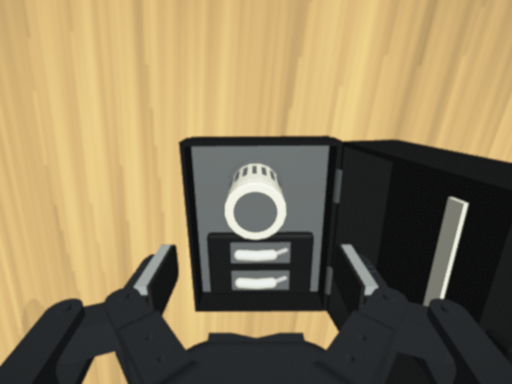

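The cap centre is at about (255,212), centred between the jaws. I'll go down and close.

Request:
jog_arm(
  commands=[
    {"x": -0.001, "y": 0, "z": 0.05, "wx": 0, "wy": 0, "wz": 0},
    {"x": -0.001, "y": 0, "z": 0.086, "wx": 0, "wy": 0, "wz": 0},
    {"x": -0.001, "y": 0, "z": 0.086, "wx": 0, "wy": 0, "wz": 0},
    {"x": -0.001, "y": 0, "z": 0.086, "wx": 0, "wy": 0, "wz": 0},
  ],
  fingers=0.0854,
)

```text
clock: 2.85
ee_pos: [0.4728, 0.0472, 0.0467]
tcp_rot: [-3.138, -0.141, -0.005]
force: [-0.0, 0.5, -0.4]
gripper_width: 0.0856
```

Request:
jog_arm(
  commands=[
    {"x": 0, "y": 0, "z": 0, "wx": 0, "wy": 0, "wz": 0},
    {"x": 0, "y": 0, "z": 0, "wx": 0, "wy": 0, "wz": 0},
    {"x": 0, "y": 0, "z": 0, "wx": 0, "wy": 0, "wz": 0},
    {"x": 0, "y": 0, "z": 0, "wx": 0, "wy": 0, "wz": 0},
    {"x": 0, "y": 0, "z": 0, "wx": 0, "wy": 0, "wz": 0},
    {"x": 0, "y": 0, "z": 0, "wx": 0, "wy": 0, "wz": 0},
  ],
  fingers=0.03,
  force=50,
)

```text
clock: 3.6
ee_pos: [0.4718, 0.0472, 0.0455]
tcp_rot: [-3.138, -0.141, -0.003]
force: [-1.6, 0.6, 9.2]
gripper_width: 0.0466
```

Run:
```python
from h import *
from plant import *
st=get_state();print(st["clock"],st["ee_pos"],st["force"],st["gripper_width"])
```

```text
3.6 [0.47175773 0.04722272 0.04545565] [-1.55047823  0.5582616   9.21829198] 0.04663825807025556
```

Request:
jog_arm(
  commands=[
    {"x": 0, "y": 0, "z": -0.02, "wx": 0, "wy": 0, "wz": 0},
    {"x": 0, "y": 0, "z": -0.04, "wx": 0, "wy": 0, "wz": 0},
    {"x": 0, "y": 0, "z": -0.07, "wx": 0, "wy": 0, "wz": 0},
    {"x": 0, "y": 0, "z": -0.11, "wx": 0, "wy": 0, "wz": 0},
    {"x": 0, "y": 0, "z": -0.11, "wx": 0, "wy": 0, "wz": 0},
    {"x": 0, "y": 0, "z": -0.11, "wx": 0, "wy": 0, "wz": 0},
  ],
)

```text
clock: 4.35
ee_pos: [0.4707, 0.0471, 0.154]
tcp_rot: [-3.138, -0.141, 0.0]
force: [-0.0, 1.2, -1.6]
gripper_width: 0.0471
```

Run:
```python
from h import *
from plant import *
c=capture("wrist");crop(c,130,100,400,384,2,"wrist3.png");s=capture("scene");crop(s,170,110,310,230,5,"scene3.png")
st=get_state();print(st["clock"],st["ee_pos"],st["force"],st["gripper_width"],goal(st,(.439,.2875,.165),.35))
```

```text
4.45 [0.47016741 0.04702939 0.15331015] [ 0.12991187  0.34296256 -1.14876332] 0.04657944096675678 (array([-0.0094, -0.2423, -0.0117]), array([ -0.02,   0.11, -14.89]))
```

View pics/wrist3.png

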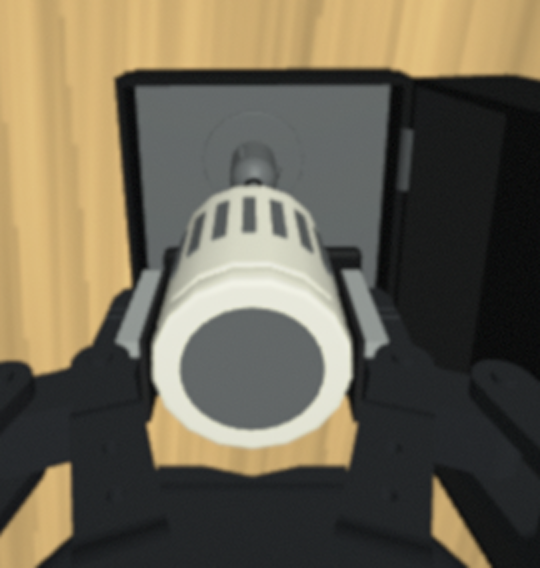

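View pics/scene3.png

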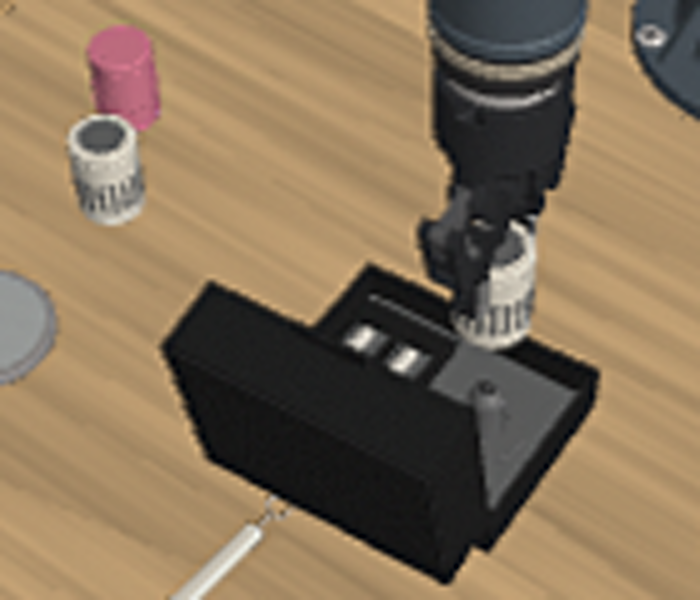

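The spent cartridge is off and hanging straight in the jaws, and the spigot and its seat circle are visible. Next is over the bowl.

Request:
jog_arm(
  commands=[
    {"x": -0.009, "y": -0.242, "z": -0.012, "wx": 0, "wy": 0, "wz": -15},
    {"x": -0.009, "y": -0.242, "z": -0.012, "wx": 0, "wy": 0, "wz": -15},
    {"x": -0.009, "y": -0.242, "z": -0.012, "wx": 0, "wy": 0, "wz": -15},
    {"x": -0.009, "y": -0.242, "z": -0.012, "wx": 0, "wy": 0, "wz": -15},
    {"x": -0.009, "y": -0.242, "z": -0.012, "wx": 0, "wy": 0, "wz": -15},
    {"x": -0.009, "y": -0.242, "z": -0.012, "wx": 0, "wy": 0, "wz": -15},
  ],
)

```text
clock: 5.2
ee_pos: [0.4395, 0.2869, 0.1653]
tcp_rot: [3.092, 0.551, -0.003]
force: [0.0, -0.8, -0.5]
gripper_width: 0.0469
```

Run:
```python
from h import *
from plant import *
c=capture("wrist");cv2.imwrite("pics/wrist4.png",c["pixels"][:,:,::-1])
t=capture("top");pickle.dump((c,t),open("c4.pkl","wb"))
st=get_state();print(st["clock"],st["ee_pos"],st["force"],st["gripper_width"],goal(st,(.439,.2875,.165),.35))
```

```text
5.3 [0.44007335 0.28606624 0.16577462] [ 0.60599724  0.19040738 -1.25084919] 0.04674767233896966 (array([-0.0005, -0.0017,  0.0008]), array([0.03, 0.08, 0.04]))
```

View pics/wrist4.png

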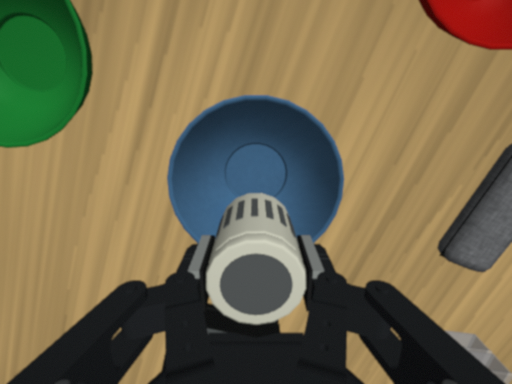

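Run:
```python
from h import *
from plant import *
c,t=pickle.load(open("c4.pkl","rb")); t0=pickle.load(open("c0.pkl","rb"))["top"]
p=onz(c,(256,172),.006);print("floor",p)
# rim: widths, from visible contour
hsv=cv2.cvtColor(c["pixels"],cv2.COLOR_RGB2HSV);m=cv2.inRange(hsv,(100,80,30),(125,255,255))
k=max(cv2.findContours(m,0,1)[0],key=cv2.contourArea)[:,0]; k=k[k[:,1]<190]
P=np.array([onz(c,q,.06)[:2] for q in k]); A=np.c_[2*P,np.ones(len(P))]
x=np.linalg.lstsq(A,(P**2).sum(1),rcond=None)[0]; print("rim",x[:2],np.sqrt(x[2]+x[:2]@x[:2]))
# height: floor center two views
f=lambda u,v,k,u0,v0:((u+.5)/k-.5+u0,(v+.5)/k-.5+v0)
print(tri((c,(256,172)),(t0,f(270,216,6,150,170))))
```

```text
floor [0.43816642 0.28907318 0.006     ]
rim [0.4377907  0.28800141] 0.08261194253215884
(array([0.4387695 , 0.2878514 , 0.00091333]), [np.float64(0.00015311280035481612), np.float64(0.00015311280035480335)])
```

Request:
jog_arm(
  commands=[
    {"x": -0.001, "y": -0.002, "z": 0.04, "wx": 0, "wy": 0, "wz": 0},
    {"x": -0.001, "y": -0.002, "z": 0.08, "wx": 0, "wy": 0, "wz": 0},
    {"x": -0.001, "y": -0.002, "z": 0.11, "wx": 0, "wy": 0, "wz": 0},
    {"x": -0.001, "y": -0.002, "z": 0.12, "wx": 0, "wy": 0, "wz": 0},
    {"x": -0.001, "y": -0.002, "z": 0.125, "wx": 0, "wy": 0, "wz": 0},
    {"x": -0.001, "y": -0.002, "z": 0.125, "wx": 0, "wy": 0, "wz": 0},
    {"x": -0.001, "y": -0.002, "z": 0.125, "wx": 0, "wy": 0, "wz": 0},
  ],
)

```text
clock: 6.18
ee_pos: [0.4392, 0.2892, 0.0423]
tcp_rot: [-3.092, -0.549, -0.002]
force: [0.2, -0.5, -0.8]
gripper_width: 0.0471
```

Run:
```python
from h import *
from plant import *
c=capture("wrist");cv2.imwrite("pics/wrist5.png",c["pixels"][:,:,::-1])
st=get_state();print(st["clock"],st["ee_pos"],st["force"],st["gripper_width"])
```

```text
6.225 [0.43915629 0.28918288 0.04224031] [-0.50583993  0.07891561 -0.18152991] 0.047291263252151126
```

View pics/wrist5.png

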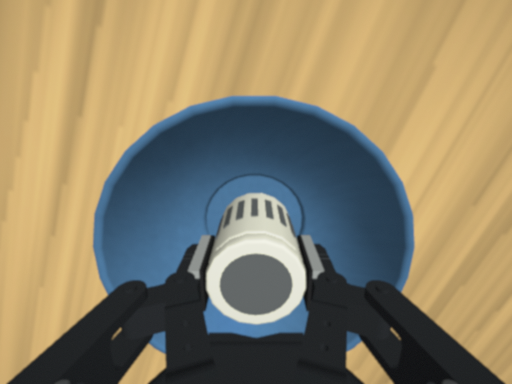

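Request:
jog_arm(
  commands=[
    {"x": -0.001, "y": 0, "z": 0.003, "wx": 0, "wy": 0, "wz": 0},
    {"x": -0.001, "y": 0, "z": 0.005, "wx": 0, "wy": 0, "wz": 0},
    {"x": -0.001, "y": 0, "z": 0.006, "wx": 0, "wy": 0, "wz": 0},
    {"x": -0.001, "y": 0, "z": 0.006, "wx": 0, "wy": 0, "wz": 0},
  ],
)

```text
clock: 6.72
ee_pos: [0.4376, 0.2885, 0.0357]
tcp_rot: [-3.093, -0.55, -0.0]
force: [-0.7, -0.6, 4.0]
gripper_width: 0.0468
```

Request:
jog_arm(
  commands=[
    {"x": -0.001, "y": 0, "z": 0, "wx": 0, "wy": 0, "wz": 0},
    {"x": 0, "y": 0, "z": 0, "wx": 0, "wy": 0, "wz": 0},
    {"x": 0, "y": 0, "z": 0, "wx": 0, "wy": 0, "wz": 0},
  ],
  fingers=0.062,
)

```text
clock: 7.1
ee_pos: [0.4378, 0.2886, 0.0353]
tcp_rot: [-3.093, -0.55, -0.0]
force: [0.4, 0.1, 0.8]
gripper_width: 0.0622
```

Run:
```python
from h import *
from plant import *
c=capture("wrist");cv2.imwrite("pics/wrist6.png",c["pixels"][:,:,::-1])
st=get_state();print(st["clock"],st["ee_pos"],st["force"],st["gripper_width"])
```

```text
7.15 [0.43771648 0.28856622 0.03530791] [ 0.11514175 -0.67944528 -0.81887967] 0.06191303105566577
```

View pics/wrist6.png

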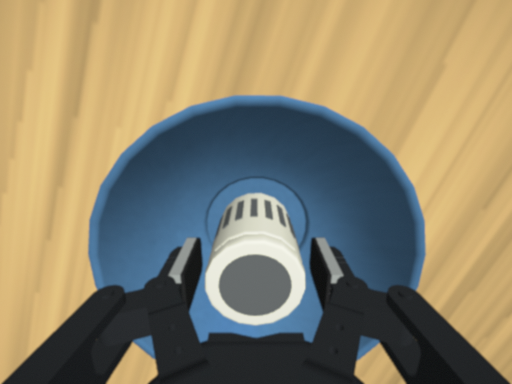

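The jaws are open and the cartridge stands upright in the bowl. I'll raise the arm straight up, then go to the fresh cartridge.

Request:
jog_arm(
  commands=[
    {"x": 0, "y": 0, "z": -0.04, "wx": 0, "wy": 0, "wz": 0},
    {"x": 0, "y": 0, "z": -0.1, "wx": 0, "wy": 0, "wz": 0},
    {"x": 0, "y": 0, "z": -0.16, "wx": 0, "wy": 0, "wz": 0},
    {"x": 0, "y": 0, "z": -0.19, "wx": 0, "wy": 0, "wz": 0},
    {"x": 0, "y": 0, "z": -0.19, "wx": 0, "wy": 0, "wz": 0},
    {"x": 0, "y": 0, "z": -0.19, "wx": 0, "wy": 0, "wz": 0},
  ],
)

```text
clock: 7.9
ee_pos: [0.4373, 0.2883, 0.2245]
tcp_rot: [3.093, 0.55, -0.002]
force: [-0.5, 1.3, -0.8]
gripper_width: 0.0618
```

Run:
```python
from h import *
from plant import *
c=capture("wrist");cv2.imwrite("pics/wrist7.png",c["pixels"][:,:,::-1])
st=get_state();print(st["clock"],st["ee_pos"],goal(st,(.459,-.297,.225),-.5))
```

```text
7.95 [0.43712532 0.28812607 0.22407603] (array([-1.811e-01,  5.568e-01, -4.000e-04]), array([ 0.07,  0.1 , 48.8 ]))
```

View pics/wrist7.png

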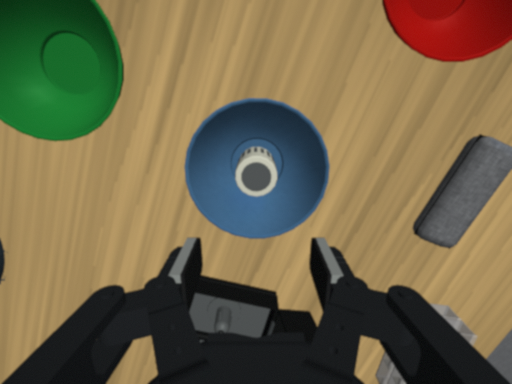

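The spent cartridge stands in the bowl at (257,176). I'll move to above the fresh one.

Request:
jog_arm(
  commands=[
    {"x": -0.181, "y": 0.557, "z": 0, "wx": 0, "wy": 0, "wz": 49},
    {"x": -0.181, "y": 0.557, "z": 0, "wx": 0, "wy": 0, "wz": 49},
    {"x": -0.181, "y": 0.557, "z": 0, "wx": 0, "wy": 0, "wz": 49},
    {"x": -0.181, "y": 0.557, "z": 0, "wx": 0, "wy": 0, "wz": 49},
    {"x": -0.181, "y": 0.557, "z": 0, "wx": 0, "wy": 0, "wz": 49},
    {"x": -0.181, "y": 0.557, "z": 0, "wx": 0, "wy": 0, "wz": 49},
    {"x": -0.181, "y": 0.557, "z": 0, "wx": 0, "wy": 0, "wz": 49},
    {"x": -0.181, "y": 0.557, "z": 0, "wx": 0, "wy": 0, "wz": 49},
    {"x": -0.181, "y": 0.557, "z": 0, "wx": 0, "wy": 0, "wz": 49},
    {"x": -0.181, "y": 0.557, "z": 0, "wx": 0, "wy": 0, "wz": 49},
    {"x": -0.181, "y": 0.557, "z": 0, "wx": 0, "wy": 0, "wz": 49},
    {"x": -0.181, "y": 0.557, "z": 0, "wx": 0, "wy": 0, "wz": 49},
  ],
  fingers=0.0854,
)

```text
clock: 9.45
ee_pos: [0.4594, -0.2955, 0.2247]
tcp_rot: [-3.042, 0.781, 0.002]
force: [0.1, 0.4, -0.3]
gripper_width: 0.0856
```

Run:
```python
from h import *
from plant import *
c=capture("wrist");cv2.imwrite("pics/wrist8.png",c["pixels"][:,:,::-1])
st=get_state();print(st["clock"],st["ee_pos"])
pickle.dump((c,st),open("c8.pkl","wb"))
```

```text
9.5 [ 0.45958731 -0.29532062  0.22499856]
```

View pics/wrist8.png

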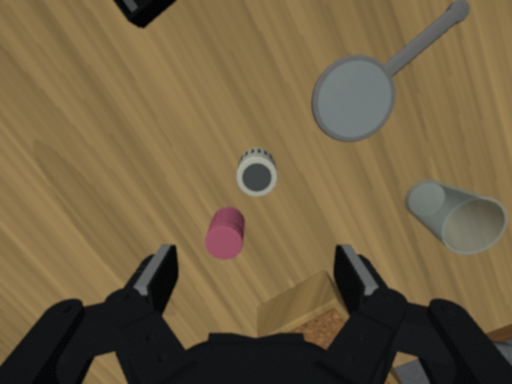

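The fresh cap is at (257,177) and the pink look-alike is at (225,240), clear of the jaws.

Run:
```python
from h import *
from plant import *
c,st=pickle.load(open("c8.pkl","rb")); d=pickle.load(open("c0.pkl","rb"))
g=c["pixels"].min(2); m=(g>140).astype(np.uint8)*255; M=np.zeros_like(m);M[140:205,230:285]=m[140:205,230:285]
cnt,h=cv2.findContours(M,cv2.RETR_CCOMP,cv2.CHAIN_APPROX_NONE)
e=[cv2.fitEllipse(k) for k,hh in zip(cnt,h[0]) if hh[3]>=0 and len(k)>20];print(e)
f=lambda u,v,k,u0,v0:((u+.5)/k-.5+u0,(v+.5)/k-.5+v0)
print(tri((c,e[0][0]),(d["top"],f(580,283,5,230,140)),(d["scene"],f(101,137,5,170,110))),onz(c,e[0][0],.066))
p=onz(c,e[0][0],.066)
st=get_state();print(goal(st,(p[0],p[1],.0295),-.5),st["ee_pos"])
```

```text
[((256.48504638671875, 176.99472045898438), (31.774229049682617, 32.898284912109375), 83.66758728027344)]
(array([ 0.45903522, -0.29801214,  0.06465454]), [np.float64(0.001180447703947032), np.float64(0.0012176053197027702), np.float64(0.0017316363035717246)]) [ 0.45901616 -0.29888592  0.066     ]
(array([0.0014, 0.0035, 0.1955]), array([-0.02,  0.06, -0.12])) [ 0.45958731 -0.29532062  0.22499856]
```

Request:
jog_arm(
  commands=[
    {"x": 0.001, "y": 0.003, "z": 0.06, "wx": 0, "wy": 0, "wz": 0},
    {"x": 0.001, "y": 0.003, "z": 0.12, "wx": 0, "wy": 0, "wz": 0},
    {"x": 0.001, "y": 0.003, "z": 0.17, "wx": 0, "wy": 0, "wz": 0},
    {"x": 0.001, "y": 0.003, "z": 0.195, "wx": 0, "wy": 0, "wz": 0},
    {"x": 0.001, "y": 0.003, "z": 0.195, "wx": 0, "wy": 0, "wz": 0},
    {"x": 0.001, "y": 0.003, "z": 0.195, "wx": 0, "wy": 0, "wz": 0},
  ],
)

```text
clock: 10.25
ee_pos: [0.46, -0.2995, 0.0316]
tcp_rot: [3.043, -0.781, 0.002]
force: [0.5, -1.0, 0.6]
gripper_width: 0.0857
```

Request:
jog_arm(
  commands=[
    {"x": 0, "y": 0, "z": 0, "wx": 0, "wy": 0, "wz": 0},
    {"x": 0, "y": 0, "z": 0, "wx": 0, "wy": 0, "wz": 0},
    {"x": 0, "y": 0, "z": 0, "wx": 0, "wy": 0, "wz": 0},
    {"x": 0, "y": 0, "z": 0, "wx": 0, "wy": 0, "wz": 0},
    {"x": 0, "y": 0, "z": 0, "wx": 0, "wy": 0, "wz": 0},
    {"x": 0, "y": 0, "z": 0, "wx": 0, "wy": 0, "wz": 0},
  ],
  fingers=0.03,
  force=70,
)

```text
clock: 11.0
ee_pos: [0.4601, -0.3004, 0.0314]
tcp_rot: [3.042, -0.782, 0.004]
force: [0.1, 0.7, 5.2]
gripper_width: 0.0464
```

Run:
```python
from h import *
from plant import *
c=capture("wrist");cv2.imwrite("pics/wrist9.png",c["pixels"][:,:,::-1])
st=get_state();print(st["clock"],st["ee_pos"],st["force"],st["gripper_width"])
```

```text
11.05 [ 0.46010414 -0.30038708  0.03139597] [0.47122532 0.69675424 5.81190943] 0.046350507504848405
```

View pics/wrist9.png

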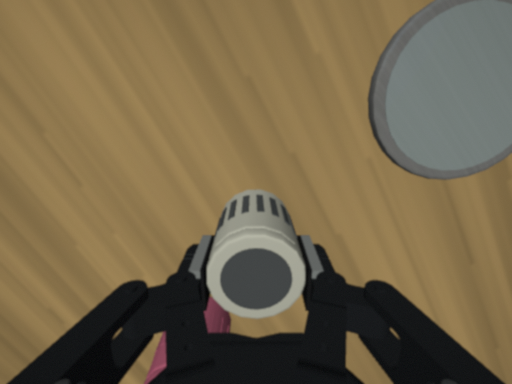

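```bash
cat > capy.py <<'E'
from h import *
def capc(c,lo=(200,230,310,340)):
    g=c["pixels"].min(2); m=(g>110).astype(np.uint8)*255; M=np.zeros_like(m);M[225:335,195:320]=m[225:335,195:320]
    cnt,h=cv2.findContours(M,cv2.RETR_CCOMP,cv2.CHAIN_APPROX_NONE)
    L=[(cv2.contourArea(k),cv2.fitEllipse(k)) for k,hh in zip(cnt,h[0]) if hh[3]>=0 and len(k)>40]
    return max(L)[1]
E
python3 - <<'E'
from capy import *
def load(n):
    return dict(pixels=cv2.imread("pics/"+n)[:,:,::-1])
# camera in tool frame from c8 calibration
c8,st=pickle.load(open("c8.pkl","rb")); R0=R.from_rotvec(st["tcp_rot"])
for n,cz in (("wrist4.png",-.0365),("wrist9.png",-.0346)):
    e=capc(load(n)); o,dd=ray(c8,e[0]); o=R0.inv().apply(o-st["ee_pos"]); dd=R0.inv().apply(dd)
    print(n,e, o+dd*(cz-o[2])/dd[2])
# spigot seat from wrist3? 
from plant import *
st=get_state();print(goal(st,(.46,-.30,.17),-.5),goal(st,(.4715,.0465,.17),.09))
E
```

```text
wrist4.png ((255.61207580566406, 283.95159912109375), (61.18716049194336, 72.54814147949219), 89.7402114868164) [ 0.0004887   0.00043408 -0.0365    ]
wrist9.png ((255.71136474609375, 278.3268127441406), (61.97437286376953, 72.72879028320312), 87.87015533447266) [ 0.00053427 -0.00126816 -0.0346    ]
(array([ 1.000e-04, -3.000e-04, -1.386e-01]), array([-0.01, -0.14, -0.2 ])) (array([-0.157 , -0.3094, -0.1389]), array([ 3.0e-02, -1.4e-01, -3.4e+01]))
```

The cartridge is held at about 1.7 mm along tool -y compared with the spent one, so I'll correct for that. Lift, then over the spigot.

Request:
jog_arm(
  commands=[
    {"x": 0, "y": 0, "z": -0.05, "wx": 0, "wy": 0, "wz": 0},
    {"x": 0, "y": 0, "z": -0.11, "wx": 0, "wy": 0, "wz": 0},
    {"x": -0.157, "y": -0.308, "z": -0.139, "wx": 0, "wy": 0, "wz": -34},
    {"x": -0.157, "y": -0.308, "z": -0.139, "wx": 0, "wy": 0, "wz": -34},
    {"x": -0.157, "y": -0.308, "z": -0.139, "wx": 0, "wy": 0, "wz": -34},
    {"x": -0.157, "y": -0.308, "z": -0.139, "wx": 0, "wy": 0, "wz": -34},
    {"x": -0.157, "y": -0.308, "z": -0.139, "wx": 0, "wy": 0, "wz": -34},
    {"x": -0.157, "y": -0.308, "z": -0.139, "wx": 0, "wy": 0, "wz": -34},
    {"x": -0.157, "y": -0.308, "z": -0.139, "wx": 0, "wy": 0, "wz": -34},
    {"x": -0.157, "y": -0.308, "z": -0.139, "wx": 0, "wy": 0, "wz": -34},
    {"x": -0.157, "y": -0.308, "z": -0.139, "wx": 0, "wy": 0, "wz": -34},
  ],
)

```text
clock: 12.42
ee_pos: [0.4701, 0.0447, 0.1693]
tcp_rot: [3.138, 0.139, -0.0]
force: [-0.7, -0.5, -1.5]
gripper_width: 0.0461
```

Run:
```python
from capy import *
from plant import *
c=capture("wrist");cv2.imwrite("pics/wrist10.png",c["pixels"][:,:,::-1]);crop(c,130,100,400,384,2,"wrist10c.png")
s=capture("scene");crop(s,170,110,310,230,5,"scene10.png")
st=get_state();print(st["clock"],st["ee_pos"],st["force"],st["gripper_width"],capc(c),goal(st,(.4715,.0455,.12),.09))
pickle.dump((c,s,st),open("c10.pkl","wb"))
```

```text
12.525 [0.47014649 0.04474492 0.16927407] [-0.10659567  0.03752782 -1.02920701] 0.046514438936848534 ((255.81918334960938, 278.45867919921875), (59.652156829833984, 70.23281860351562), 88.40917205810547) (array([ 0.0014, -0.0006,  0.0493]), array([-0.  ,  0.01, -0.09]))
```

View pics/wrist10c.png

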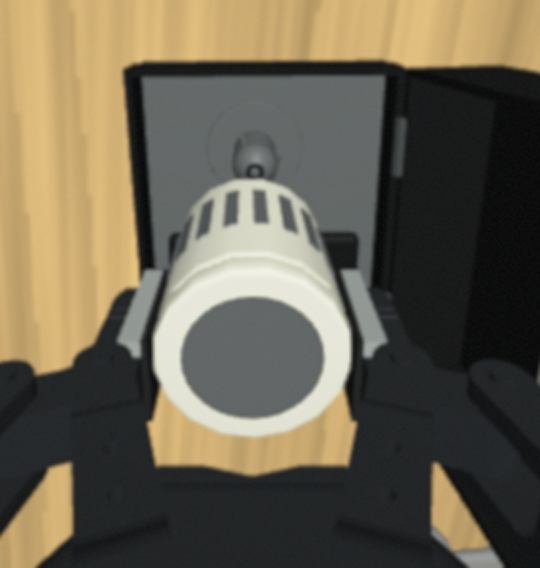

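View pics/scene10.png

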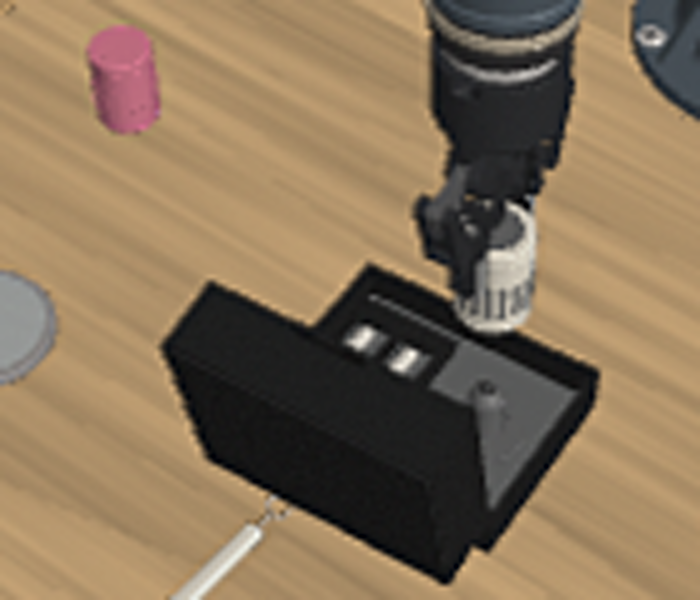

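Run:
```python
from capy import *
c,s,st=pickle.load(open("c10.pkl","rb"))
f=lambda u,v,k,u0,v0:((u+.5)/k-.5+u0,(v+.5)/k-.5+v0)
w=f(255,171,2,130,100); q=f(488,387,5,170,110)
print(onz(c,w,.058),tri((c,w),(s,q)))
e=capc(c); capz=st["ee_pos"][2]-.0314+.066
print("held cap",onz(c,e[0],capz))
```

```text
[0.47127789 0.04643733 0.058     ] (array([0.47098447, 0.04834155, 0.06032697]), [np.float64(0.0011457036847529554), np.float64(0.0011457036847529892)])
held cap [0.46992971 0.04585211 0.20387407]
```

Request:
jog_arm(
  commands=[
    {"x": 0.0014, "y": -0.0006, "z": 0.04, "wx": 0, "wy": 0, "wz": 0},
    {"x": 0.0014, "y": -0.0006, "z": 0.07, "wx": 0, "wy": 0, "wz": 0},
    {"x": 0.0014, "y": -0.0006, "z": 0.08, "wx": 0, "wy": 0, "wz": 0},
    {"x": 0.0014, "y": -0.0006, "z": 0.088, "wx": 0, "wy": 0, "wz": 0},
    {"x": 0.0014, "y": -0.0006, "z": 0.092, "wx": 0, "wy": 0, "wz": 0},
  ],
)

```text
clock: 13.15
ee_pos: [0.472, 0.0463, 0.0777]
tcp_rot: [-3.138, -0.141, -0.001]
force: [0.5, -0.1, -0.4]
gripper_width: 0.0468
```

The bore is over the dome with almost no side force. Pressing down the rest of the way.

Request:
jog_arm(
  commands=[
    {"x": 0, "y": 0, "z": 0.007, "wx": 0, "wy": 0, "wz": 0},
    {"x": 0, "y": 0, "z": 0.014, "wx": 0, "wy": 0, "wz": 0},
    {"x": 0, "y": 0, "z": 0.02, "wx": 0, "wy": 0, "wz": 0},
    {"x": 0, "y": 0, "z": 0.025, "wx": 0, "wy": 0, "wz": 0},
  ],
)

```text
clock: 13.65
ee_pos: [0.4717, 0.0463, 0.0521]
tcp_rot: [3.138, 0.141, 0.001]
force: [0.9, -2.6, 1.5]
gripper_width: 0.046
```

Request:
jog_arm(
  commands=[
    {"x": 0, "y": 0, "z": 0.003, "wx": 0, "wy": 0, "wz": 0},
    {"x": 0, "y": 0, "z": 0.005, "wx": 0, "wy": 0, "wz": 0},
    {"x": 0, "y": 0, "z": 0.005, "wx": 0, "wy": 0, "wz": 0},
  ],
)

```text
clock: 14.02
ee_pos: [0.4717, 0.0463, 0.0475]
tcp_rot: [3.138, 0.141, 0.0]
force: [-0.3, -2.5, 2.9]
gripper_width: 0.0463
```

Request:
jog_arm(
  commands=[
    {"x": 0, "y": 0, "z": 0.001, "wx": 0, "wy": 0, "wz": 0},
    {"x": 0, "y": 0, "z": 0.002, "wx": 0, "wy": 0, "wz": 0},
    {"x": 0, "y": 0, "z": 0.002, "wx": 0, "wy": 0, "wz": 0},
  ],
)

```text
clock: 14.4
ee_pos: [0.4718, 0.0463, 0.047]
tcp_rot: [3.138, 0.141, 0.002]
force: [-6.9, -2.8, 24.5]
gripper_width: 0.0464
```

The force jumped to 24 N at TCP z = 47 mm, so it's seated. I'll ease off, let go, rise and check.

Request:
jog_arm(
  commands=[
    {"x": 0, "y": 0, "z": -0.001, "wx": 0, "wy": 0, "wz": 0},
    {"x": 0, "y": 0, "z": -0.001, "wx": 0, "wy": 0, "wz": 0},
    {"x": 0, "y": 0, "z": -0.001, "wx": 0, "wy": 0, "wz": 0},
    {"x": 0, "y": 0, "z": -0.001, "wx": 0, "wy": 0, "wz": 0},
  ],
  fingers=0.075,
)

```text
clock: 14.9
ee_pos: [0.4714, 0.0465, 0.0461]
tcp_rot: [-3.138, -0.142, 0.001]
force: [-0.2, -0.7, 0.2]
gripper_width: 0.0748
```

Request:
jog_arm(
  commands=[
    {"x": 0, "y": 0, "z": -0.04, "wx": 0, "wy": 0, "wz": 0},
    {"x": 0, "y": 0, "z": -0.1, "wx": 0, "wy": 0, "wz": 0},
    {"x": 0, "y": 0, "z": -0.16, "wx": 0, "wy": 0, "wz": 0},
    {"x": 0, "y": 0, "z": -0.22, "wx": 0, "wy": 0, "wz": 0},
    {"x": 0, "y": 0, "z": -0.22, "wx": 0, "wy": 0, "wz": 0},
    {"x": 0, "y": 0, "z": -0.22, "wx": 0, "wy": 0, "wz": 0},
  ],
)

```text
clock: 15.65
ee_pos: [0.4714, 0.0464, 0.266]
tcp_rot: [-3.138, -0.141, 0.0]
force: [-1.4, 0.3, -1.2]
gripper_width: 0.0752
```

Run:
```python
from h import *
from plant import *
c=capture("wrist");cv2.imwrite("pics/wrist11.png",c["pixels"][:,:,::-1])
s=capture("scene");crop(s,170,110,310,230,5,"scene11.png")
st=get_state();print(st["clock"],st["ee_pos"],st["force"],st["gripper_width"])
pickle.dump((c,s,st),open("c11.pkl","wb"))
```

```text
15.75 [0.47081422 0.04634838 0.26498594] [-0.70593663  0.57117549  0.23070687] 0.07533386303197237
```

View pics/wrist11.png

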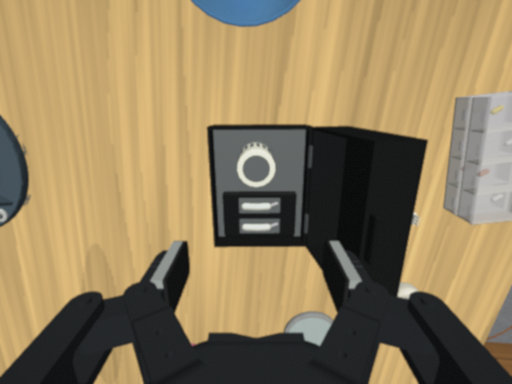

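View pics/scene11.png

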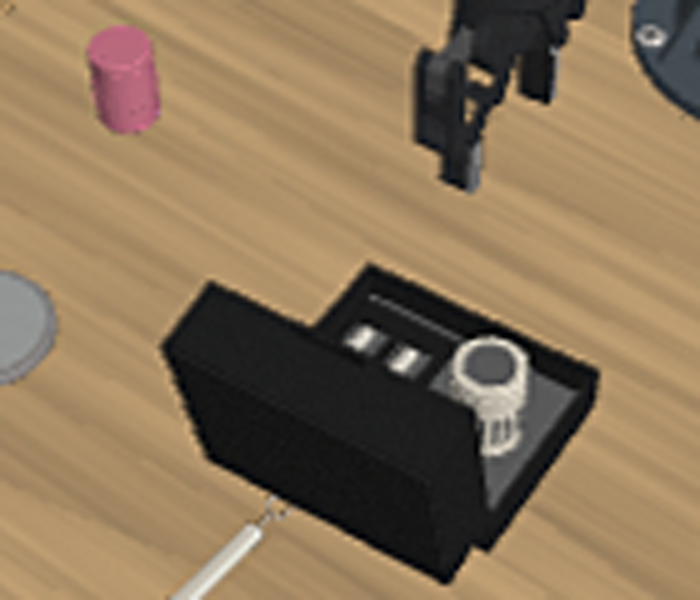

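The fresh cap sits at scene crop (490,362), against (489,363) for the spent one when home, so it's fully seated. Now to go behind the lid with the fingers shut.

Run:
```python
from h import *
from plant import *
st=get_state()
y=.09;u=np.array([np.cos(y),np.sin(y)]);H=np.array([.551,.0113])
b=H+u*.115
print(goal(st,(b[0],b[1],.265),y),b)
r=.110
X0,Z0=.115,.14
for th in np.arange(1.75,-.01,-.125):
    h=.052+.012*np.sin(th)-.004
    X=-r*np.cos(th)+h*np.sin(th);Z=.04+r*np.sin(th)+h*np.cos(th)
    print(round(th,3),"x",round(X-X0,4),"z",round(Z0-Z,4))
d=pickle.load(open("c0.pkl","rb"));print(onz(d["top"],(244,112),.063),onz(d["top"],(272,140),.02))
```

```text
(array([ 0.1917,  0.0421, -0.0005]), array([-0.01,  0.14,  0.  ])) [0.66553456 0.02163603]
1.75 x -0.0365 z 0.0024
1.625 x -0.0491 z -0.0066
1.5 x -0.063 z -0.014
1.375 x -0.0778 z -0.0195
1.25 x -0.0933 z -0.0231
1.125 x -0.1094 z -0.0246
1.0 x -0.1255 z -0.024
0.875 x -0.1416 z -0.0211
0.75 x -0.1572 z -0.0161
0.625 x -0.172 z -0.009
0.5 x -0.1858 z 0.0001
0.375 x -0.1982 z 0.011
0.25 x -0.209 z 0.0234
0.125 x -0.218 z 0.0372
0.0 x -0.225 z 0.052
[0.79464523 0.08161006 0.063     ] [ 0.6903223  -0.02504564  0.02      ]
```

Request:
jog_arm(
  commands=[
    {"x": 0.05, "y": 0.01, "z": 0, "wx": 0, "wy": 0, "wz": 0},
    {"x": 0.11, "y": 0.025, "z": 0, "wx": 0, "wy": 0, "wz": 0},
    {"x": 0.17, "y": 0.04, "z": 0, "wx": 0, "wy": 0, "wz": 0},
    {"x": 0.192, "y": 0.042, "z": 0, "wx": 0, "wy": 0, "wz": 0},
    {"x": 0.192, "y": 0.042, "z": 0, "wx": 0, "wy": 0, "wz": 0},
    {"x": 0.192, "y": 0.042, "z": 0.06, "wx": 0, "wy": 0, "wz": 0},
    {"x": 0.192, "y": 0.042, "z": 0.11, "wx": 0, "wy": 0, "wz": 0},
    {"x": 0.192, "y": 0.042, "z": 0.125, "wx": 0, "wy": 0, "wz": 0},
    {"x": 0.192, "y": 0.042, "z": 0.125, "wx": 0, "wy": 0, "wz": 0},
    {"x": 0.192, "y": 0.042, "z": 0.125, "wx": 0, "wy": 0, "wz": 0},
  ],
  fingers=0.0,
  force=40,
)

```text
clock: 17.0
ee_pos: [0.6675, 0.0219, 0.1438]
tcp_rot: [-3.138, -0.142, -0.005]
force: [0.2, -0.2, 0.2]
gripper_width: 0.0001
```

Run:
```python
from h import *
from plant import *
s=capture("scene");crop(s,170,90,330,240,5,"scene12.png")
c=capture("wrist");cv2.imwrite("pics/wrist12.png",c["pixels"][:,:,::-1])
st=get_state();print(st["clock"],st["ee_pos"],st["tcp_rot"],st["force"],st["gripper_width"],st["q"])
```

```text
17.1 [0.66756404 0.02190125 0.1435197 ] [-3.13834487 -0.14141698 -0.00522343] [-0.88932063 -0.14557419  0.66973243] 3.0951836820372954e-05 [3.27501543e-02 5.17487287e-01 1.90878675e-01 1.24086329e+00
 9.96951393e-05 1.51348556e+00]
```

View pics/scene12.png

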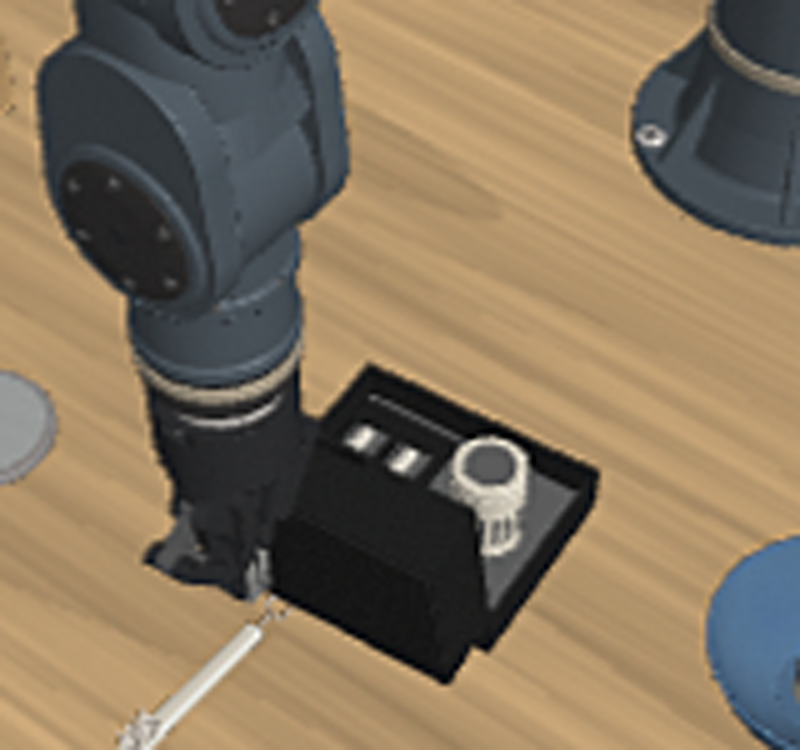

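View pics/wrist12.png

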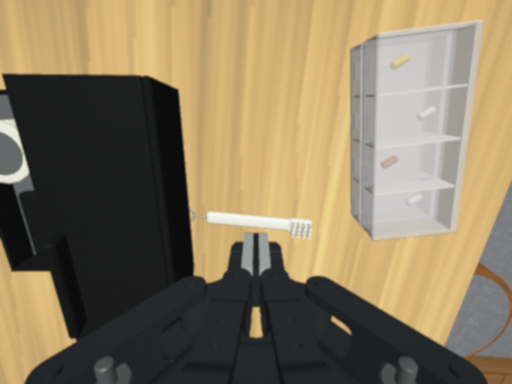

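The shut fingers are behind the lid's back, clear of the brush at (260,222) and the organizer. I'll push along an arc in two calls, with the contact point 125 mm from the hinge so the knuckles stay above the lid edge.

Run:
```python
import numpy as np
r=.125;X0,Z0=.117,.1435
for th in np.arange(1.75,-.01,-.125):
    h=.052+.012*np.sin(th)-.004
    X=-r*np.cos(th)+h*np.sin(th);Z=.04+r*np.sin(th)+h*np.cos(th)
    print(round(th,3),"x",round(X-X0,4),"z",round(Z0-Z,4))
```

```text
1.75 x -0.0359 z -0.0088
1.625 x -0.0503 z -0.0181
1.5 x -0.066 z -0.0254
1.375 x -0.0827 z -0.0307
1.25 x -0.1001 z -0.0338
1.125 x -0.1178 z -0.0346
1.0 x -0.1357 z -0.0331
0.875 x -0.1532 z -0.0291
0.75 x -0.1702 z -0.0228
0.625 x -0.1862 z -0.0143
0.5 x -0.2009 z -0.0036
0.375 x -0.2141 z 0.009
0.25 x -0.2255 z 0.0232
0.125 x -0.2349 z 0.0388
0.0 x -0.242 z 0.0555
```

Request:
jog_arm(
  commands=[
    {"x": 0, "y": 0, "z": -0.012, "wx": 0, "wy": 0, "wz": 0},
    {"x": -0.02, "y": 0, "z": -0.012, "wx": 0, "wy": 0, "wz": 0},
    {"x": -0.036, "y": 0, "z": -0.012, "wx": 0, "wy": 0, "wz": 0},
    {"x": -0.05, "y": 0, "z": -0.018, "wx": 0, "wy": 0, "wz": 0},
    {"x": -0.066, "y": 0, "z": -0.025, "wx": 0, "wy": 0, "wz": 0},
    {"x": -0.083, "y": 0, "z": -0.031, "wx": 0, "wy": 0, "wz": 0},
    {"x": -0.1, "y": 0, "z": -0.034, "wx": 0, "wy": 0, "wz": 0},
    {"x": -0.118, "y": 0, "z": -0.035, "wx": 0, "wy": 0, "wz": 0},
  ],
)

```text
clock: 18.1
ee_pos: [0.5479, 0.0111, 0.1767]
tcp_rot: [-3.138, -0.141, -0.001]
force: [1.1, 0.4, -0.2]
gripper_width: 0.0001
```

Run:
```python
from h import *
from plant import *
s=capture("scene");crop(s,170,90,330,240,5,"scene13.png")
st=get_state();print(st["clock"],st["ee_pos"],st["tcp_rot"],st["force"],st["gripper_width"])
```

```text
18.15 [0.54563815 0.01094927 0.1768496 ] [-3.13834988e+00 -1.41229770e-01  2.35556870e-03] [-1.80730675 -0.46921563  0.23368851] -0.00011750551333474771
```

View pics/scene13.png

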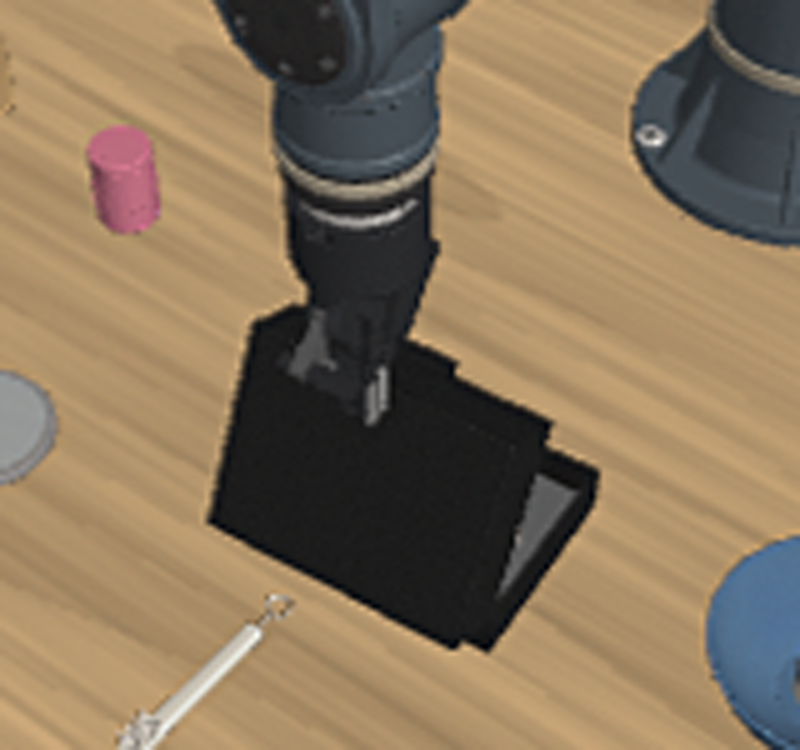

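The lid is following the fingers at low force. Now the second half of the arc, relative to x -0.118, z -0.035.

Request:
jog_arm(
  commands=[
    {"x": -0.018, "y": 0, "z": 0.002, "wx": 0, "wy": 0, "wz": 0},
    {"x": -0.035, "y": 0, "z": 0.006, "wx": 0, "wy": 0, "wz": 0},
    {"x": -0.052, "y": 0, "z": 0.012, "wx": 0, "wy": 0, "wz": 0},
    {"x": -0.068, "y": 0, "z": 0.021, "wx": 0, "wy": 0, "wz": 0},
    {"x": -0.083, "y": 0, "z": 0.031, "wx": 0, "wy": 0, "wz": 0},
    {"x": -0.096, "y": 0, "z": 0.044, "wx": 0, "wy": 0, "wz": 0},
    {"x": -0.107, "y": 0, "z": 0.058, "wx": 0, "wy": 0, "wz": 0},
    {"x": -0.117, "y": 0, "z": 0.074, "wx": 0, "wy": 0, "wz": 0},
    {"x": -0.12, "y": 0, "z": 0.082, "wx": 0, "wy": 0, "wz": 0},
  ],
)

```text
clock: 19.27
ee_pos: [0.4281, 0.0004, 0.0938]
tcp_rot: [-3.138, -0.141, 0.002]
force: [0.1, -0.6, 1.4]
gripper_width: 0.0
```

Request:
jog_arm(
  commands=[
    {"x": 0, "y": 0, "z": 0.002, "wx": 0, "wy": 0, "wz": 0},
    {"x": 0, "y": 0, "z": 0.004, "wx": 0, "wy": 0, "wz": 0},
    {"x": 0, "y": 0, "z": 0.004, "wx": 0, "wy": 0, "wz": 0},
  ],
)

```text
clock: 19.65
ee_pos: [0.4293, 0.0005, 0.0918]
tcp_rot: [-3.138, -0.141, -0.0]
force: [-9.4, -1.2, 21.5]
gripper_width: -0.0001
```

The lid met its stop at z = 91.8 mm with 21 N, where shut is 92 mm. I'll retreat and look.

Request:
jog_arm(
  commands=[
    {"x": 0, "y": 0, "z": -0.03, "wx": 0, "wy": 0, "wz": 0},
    {"x": 0, "y": 0, "z": -0.09, "wx": 0, "wy": 0, "wz": 0},
    {"x": -0.05, "y": 0, "z": -0.15, "wx": 0, "wy": 0, "wz": 0},
    {"x": -0.1, "y": 0, "z": -0.19, "wx": 0, "wy": 0, "wz": 0},
    {"x": -0.12, "y": 0, "z": -0.19, "wx": 0, "wy": 0, "wz": 0},
    {"x": -0.12, "y": 0, "z": -0.19, "wx": 0, "wy": 0, "wz": 0},
    {"x": -0.12, "y": 0, "z": -0.19, "wx": 0, "wy": 0, "wz": 0},
  ],
)

```text
clock: 20.52
ee_pos: [0.3108, -0.0104, 0.2805]
tcp_rot: [-3.138, -0.141, -0.002]
force: [0.1, 0.6, 1.2]
gripper_width: 0.0003
```

Run:
```python
from h import *
from plant import *
s=capture("scene");cv2.imwrite("pics/scene14.png",s["pixels"][:,:,::-1]);crop(s,190,130,390,260,4,"scene14c.png")
t=capture("top");cv2.imwrite("pics/top14.png",t["pixels"][:,:,::-1])
pickle.dump((s,t),open("c14.pkl","wb"))
st=get_state();print(st["clock"],st["ee_pos"],st["force"])
```

```text
20.625 [ 0.31071235 -0.0103244   0.27994915] [-0.15080873  0.42546547 -0.70276106]
```

View pics/scene14c.png

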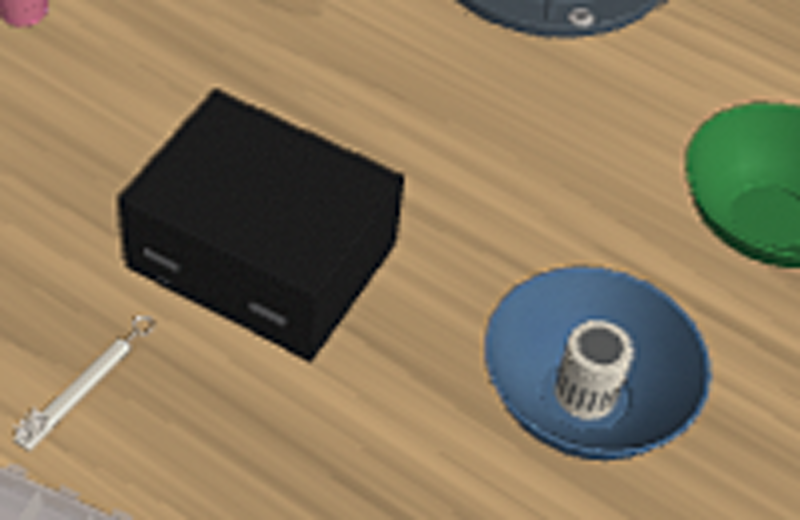

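View pics/top14.png

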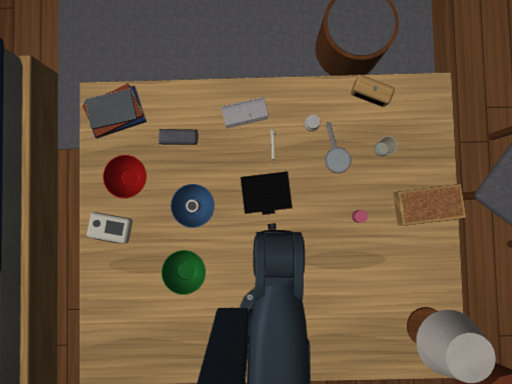

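View pics/scene14.png

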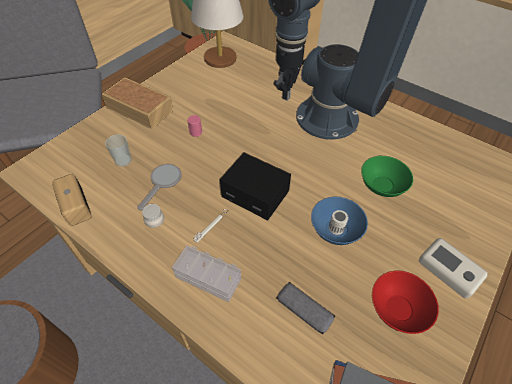

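Run:
```python
from h import *
s,t=pickle.load(open("c14.pkl","rb"))
f=lambda u,v,k,u0,v0:((u+.5)/k-.5+u0,(v+.5)/k-.5+v0)
crop(t,230,160,310,225,8,"t14c.png")
hs=cv2.cvtColor(t["pixels"],cv2.COLOR_RGB2GRAY)
for p in [(215,90),(404,177)]: print(onz(s,f(*p,4,190,130),.092), onz(s,f(*p,4,190,130),.099))
y=.09;c,n=np.cos(y),np.sin(y)
for a,b in [(-.07,-.09),(-.07,.09)]: print(.482+a*c-b*n,.005+a*n+b*c)
```

```text
[ 0.4209785  -0.08564293  0.092     ] [ 0.42619505 -0.08138104  0.099     ]
[0.40405188 0.09099634 0.092     ] [0.40939921 0.09389341 0.099     ]
0.4203723781169814 -0.09092724441494025
0.4041942392613394 0.08834424752721871
```

View pics/t14c.png

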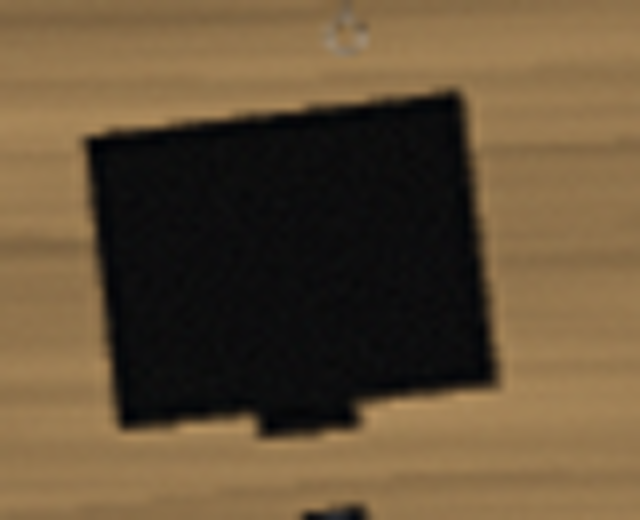

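The front corners of the lid agree with a shut lid at 92 mm (x .421 and .404 measured, .420 and .404 expected). Everything looks in place and the robot touches nothing, so I'll hand in.

```bash
python3 -c "
from plant import *
print(hand_in())"
```

```text
the job is handed in; nothing more can be done
None
```

The cartridge is changed, the lid is shut and the job is handed in at about 20.6 s of the 72 s. `hand_in()` gave no verdict.

- **Spent cartridge:** I pulled it straight up off the spigot and lowered it into the blue bowl until it touched (about 4 N). The last pictures show it standing upright in the middle of the bowl.
- **Fresh cartridge:** I pressed the white slotted one, not the pink one, onto the spigot until the force jumped to 24 N. The gripper stood 47.0 mm high, and about 47.4 mm was expected for fully home. Its cap then lay within about 0.2 px of where the spent one's had been.
- **Lid:** I pushed it shut from behind; it stopped with 21 N at 91.8 mm, where shut is 92 mm. In the scene view its front corners matched a shut lid to about 1 mm in x. In y they were off by 3 to 5 mm, which I put down to reading the pixels by eye.
- **Everything else:** The other objects and the bowl look unmoved in the last pictures, though I did not measure them. The arm was clear of everything.
- **Disagreements:** My very first move call was refused because each row needs all six fields; nothing moved. Triangulating the bowl's floor gave 1 mm instead of 6 mm, so I used the contact force to decide when the cartridge was down.

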